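Seat the disc arbor in the kitchen drive unit

TASK

Take the steel disc arbor (the one with the flat tang) out of the rack and seat its tapered shank in the spindle of the drive unit, its notches over the two dogs: feel for the dogs with a light press and a turn, never forcing it, and once it has dropped fully home push down firmly (about 15 to 20 N). Then turn the seated arbor until its tang lies in line with the two ribs on the unit, and let go of it. Leave everything else where it is.

Things in the scene. Friction and masses are not known exactly. Their poses are not given: they have to be found in the camera images.
- arbor_tang (a point): Centre of the tang of the loose steel arbor (0.35 to 0.6 kg, 117 mm tall). The tang is a flat upright bar, 36 mm long (arbor x), 16 mm thick (y), 42 mm tall (z up): grip it across the 16 mm. A neck 16 mm in diameter, 18 mm long, joins it to the flange, whose underside is 48 mm below this point; the shank's tip is 96 mm below. The arbor starts upright in one of the rack's two holes.
- arbor_flange (a point): On the arbor's axis, at the flange's underside. Flange 54 mm in diameter, 10 mm thick, with two open notches 12.5 mm wide, at +x and -x of the arbor (in line with the tang's length), cut from the rim to 15.5 mm off the axis; a half turn gives the same fit. Below it the shank tapers from 28 mm to 14 mm in diameter over 48 mm.
- spindle_face (a point): Centre of the spindle's flat upper face, on its axis, 175 mm above the table. Axes are the fixed unit's: x from its front (controls) to its back, along the two ribs; z up. The steel nose, 58 mm in diameter, has a tapered bore 29 mm wide at the face. Home, the flange lies on the face, the tang's centre is 48 mm above this point and the shank 0.5 mm loose all round.
- dog_circle (a point): On the spindle's axis level with the tops of the dogs, 9 mm above the face; axes are the fixed unit's. Two opposite dogs 9.5 mm wide stand 17.5 to 26.5 mm off the axis. Their direction is not measured: anywhere but within 0.45 rad of the ribs' line. Off the dogs' line the flange rests on them, 9 mm too high and 1.8 mm loose sideways; within about 0.07 rad of it, it can drop.
- unit: The fixed white drive unit, 240 mm (x) x 200 mm (y), deck 150 mm above the table; origin on the table under the spindle's axis, same axes as spindle_face. Two steel ribs 50 mm long lie on the deck before and behind the spindle, along x. The spindle turns either way, over a full turn, against a drag of 0.25 N m and stays where left. More than 45 N between arbor and unit counts as forcing it.
- rack: Fixed white plastic block 220 mm (x) x 90 mm (y) x 70 mm tall, origin at the centre of its underside, two upright holes 36 mm in diameter at 55 mm either side of the centre along its x. One holds the arbor, the other the reamer.
- reamer_mid (a point): Bystander in the other hole of the rack: a white ribbed juicing cone 52 mm in diameter on a tapered shank; this point is on its axis, 27 mm above the rack's top. Its top stands 54 mm above the rack.
- jar_mid (a point): Bystander: closed amber glass jar 60 mm in diameter, 90 mm tall; its centre.
- bowl_mid (a point): Bystander: steel bowl 100 mm across, 45 mm tall; its centre.
- disc_mid (a point): Bystander: steel slicing disc 120 mm in diameter, 6 mm thick with a black hub, lying on the table; its centre.
Mind the look-alikes: they are no part of the job. What is shaped like the part that bears arbor_tang but yellow is not meant.

How it is judged (in metres and radians):
On the way:
1. the arbor is seated over the dogs, its flange down on the spindle face, and pushed home with more than 10 N (z of arbor_tang in the frame of spindle_face between 0.044 and 0.0505 m and horizontal distance between arbor_tang and spindle_face below 0.004 m and angle between arbor_tang's own z axis and vertical below 0.06 rad and contact force between arbor and unit above 10 N), for 0.2 s.
At the end, for the whole second after the job is handed in: The arbor is upright in the spindle (tilt below 0.06 rad, axis within 4 mm), its flange down on the face (within 2.5 mm), its tang in line with the unit's ribs within 0.14 rad (8 degrees), either way round, at rest and released (z of arbor_tang in the frame of spindle_face between 0.044 and 0.0505 m and horizontal distance between arbor_tang and spindle_face below 0.004 m and angle between arbor_tang's own z axis and vertical below 0.06 rad and angle between the x axis of arbor_tang and the x axis of spindle_face, either way round below 0.14 rad and linear speed of arbor below 0.02 m/s and angular speed of arbor below 0.1 rad/s); the robot touches nothing.
It fails at once if the arbor was forced: more than 45 N between it and the drive unit (contact force between arbor and unit above 45 N).
It fails at once if the reamer was pushed out of its place (distance of reamer_mid from where it was at the start of the episode above 0.03 m).
It fails at once if the jar was pushed out of its place (distance of jar_mid from where it was at the start of the episode above 0.03 m).
It fails at once if the bowl was pushed out of its place (distance of bowl_mid from where it was at the start of the episode above 0.03 m).
It fails at once if the slicing disc was pushed out of its place (distance of disc_mid from where it was at the start of the episode above 0.03 m).
It also fails if it takes over 72 s, if anything falls off the work surface, if the arm or the gripper's body presses on something with over 40 N, if the wrist force passes 120 N, or if a joint passes its speed limit or range.

ROBOT

A 6-joint arm with a two-finger parallel gripper is mounted at the origin on the work surface. World frame = base frame: x ahead of the robot, y to its left, z up, the work surface at z = 0. Lengths are in mm, angles in rad, forces in N, time in s.
With the tool pointing down it reaches from about 300 to 775 mm from the base axis. Payload 14.6 kg.
Tool frame: the origin (TCP) lies on the centre line of the jaws, within the pads' length; the fingertips stand manip.tcp_to_tips ahead of it and the grasp point (between the pads) lies 5 mm behind it (manip.tcp_to_tips is the distance from the TCP to the fingertips, in mm); z points along the fingers, y is the direction in which the jaws open and shut (so a half turn about z gives the same grasp; the last joint's range is limited). The gripper opens to 94 mm and grips with 3 to 60 N. Pads are 16 mm wide; open, the fingers measure 119 mm over their backs; the gripper's body (75 mm by 177 mm) begins 78 mm behind the grasp point.
Start: joints at [1.044, 0.3, 1.521, -0, 1.321, -0.067], TCP at [244.069, 492.869, 219.446] pointing down, gripper open.
Joint ranges: [-3.03, 3.03], [-0.79, 2.21], [0.23, 2.52], [-1.04, 4.18], [0, 3.07], [-2.55, 2.55]. Speed limits (rad/s): [2.22, 2.22, 2.57, 3.14, 3.14, 3.14].

INTERFACE

Orientations are given as [roll, pitch, yaw] about the fixed x, y, z axes, in that order (R = Rz(yaw) Ry(pitch) Rx(roll)).
In Python, from cell import manip, optics, workorder gives the robot as it stands. The module is installed in compiled form; this text tells all that it offers.
- The arm moves only by the tool jog_arm, never from a script. Its argument "deltas" is text: rows parted by semicolons, each of 5 numbers parted by spaces: the shift along the tool's x, y, z in mm, then the turn about the tool's z in rad, then the finger opening in mm, from 0 to 94. In form: tx ty tz twist grip; .... A call has exactly 10 rows; each row is the pose to reach, as a shift and turn from the pose commanded when the call began, along the tool's axes at that moment; what a row does not reach only later rows make up. A row lasts 1/8 s, in which the tool goes at most 62.5 mm and 10.7 degrees, less where a joint would pass 70% of its speed; a pose out of reach is approached as far as the arm can. A call with a gripper value outside its range is refused whole. The fingers move at their own pace and stop on an object; "squeeze" is the grip in N (left out, the last holds). Time passes only in rows, so rows that repeat a pose let the fingers close, or fill a call up. It gives the time, the measured TCP pose, the force and the opening at its end, in the units of the state.
- manip.read_state(): the state, without advancing time (a new reading comes with each control period).
- optics.camera(name): name is "scene" or "top" or "wrist"; returns (picture, depth): 400x640x3 uint8, red, green, blue; 400x640 float32, mm along the optical axis (not along the pixel's ray), 0 where there is no reading.
- optics.get_calibration(name): a dict with "intrinsics" (3x3 intrinsics, pixels), "R" (3x3) and "t" (3): a world point X has camera coordinates R X + t; the wrist camera has in their place "hand_eye" (4x4, takes a point from camera to tool coordinates, whose origin is the TCP and whose axes are the flange's). Camera axes: x right, y down, z forward; pixel columns grow to the right and rows downward; lengths in mm; the calibration is good to about 2 mm. The wrist camera is an equidistant fisheye: a pixel r from the principal point sees the ray r / f radians off the axis. A picture is of the moment at which its call begins: read the wrist's pose just before it. get_calibration takes no time and is no camera call.
- workorder.sign_off(): hands the job in, once; it reports no verdict.
The state is a dict: "clock": time; "joints": joint angles; "qd": joint speeds; "effort": joint torques, N m; "eef_pos": TCP position; "eef_rot": TCP orientation; "wrist_force": force on the tool from outside, world axes, zero at the start; "moment": the same for the moment, N m; "finger_gap": finger opening in mm.
Only numpy, scipy, OpenCV 4.12 (cv2) and the standard library are available. Lean on these libraries where they do the work, as an engineer would, in place of code of your own. Each camera call takes 0.05 s, during which the arm holds its last target.

## Working session

There is one attempt and no reset: what is moved stays moved. The work goes in short steps, Python scripts to look and compute and a tool call to move; the robot and the scene stay as the last step left them, time stands still between calls to the robot, and variables do not carry over. Pictures are saved under pics/ and viewed, and the job is handed in when it is done.

Besides the shell and the picture viewer there is one more tool, called by a JSON object that holds its "method" and its "body". jog_arm: Moves the arm, as the interface text tells. Its arguments: {"type":"object","properties":{"deltas":{"type":"string"},"squeeze":{"type":"number"}},"required":["deltas"]}

```bash
mkdir -p pics; cat > h.py <<'E'
import numpy as np, cv2
from cell import manip, optics, workorder
def cal(n):
    c=optics.get_calibration(n); return c
def snap(n,f):
    p,d=optics.camera(n); cv2.imwrite('pics/'+f+'.png',p[:,:,::-1]); np.savez('pics/'+f+'.npz',p=p,d=d); return p,d
def ray_plane(n,u,v,z):
    c=cal(n);K=np.array(c['intrinsics']);R=np.array(c['R']);t=np.array(c['t'])
    o=-R.T@t; r=R.T@np.linalg.inv(K)@np.array([u,v,1.]); return o+r*(z-o[2])/r[2]
def pts(n,d):
    c=cal(n);K=np.array(c['intrinsics']);R=np.array(c['R']);t=np.array(c['t'])
    v,u=np.mgrid[:d.shape[0],:d.shape[1]]
    P=np.stack([(u-K[0,2])/K[0,0]*d,(v-K[1,2])/K[1,1]*d,d],-1)
    return (P-t)@R
E
python3 - <<'E'
from h import *
print(manip.read_state(), manip.tcp_to_tips)
for n in ('scene','top'):
    snap(n,n+'0'); print(n,cal(n))
print(cal('wrist'))
E
```

```text
{'clock': 0.0, 'joints': array([ 1.04440908e+00,  3.00464800e-01,  1.52158084e+00, -1.60123034e-05,
        1.32068936e+00, -6.66082932e-02]), 'qd': array([ 3.47168059e-05, -2.12056381e-04, -5.99390020e-04, -8.21105095e-05,
       -2.31056164e-04, -2.45931717e-06]), 'effort': array([ 1.46060679e-04, -5.31794214e+01, -3.52752256e+01,  7.08879204e-02,
        2.41916638e-02, -5.03516742e-05]), 'eef_pos': array([243.94974365, 492.66595115, 218.88987652]), 'eef_rot': array([-3.14045181e+00, -6.05581666e-05,  2.68181764e+00]), 'wrist_force': array([-0.35871843, -0.72737333, -0.34439453]), 'moment': array([-0.01017642,  0.00971748,  0.00920622]), 'finger_gap': 93.96120460461533} 14.0
scene {'intrinsics': array([[368.96095732,   0.        , 321.44411639],
       [  0.        , 368.96095732, 194.31353128],
       [  0.        ,   0.        ,   1.        ]]), 'R': array([[ 0.60435823,  0.79656312, -0.01543805],
       [ 0.46380033, -0.36751188, -0.80611679],
       [-0.64779657,  0.48002314, -0.59155507]]), 't': array([-346.03505268, -150.75124097, 1444.92173914])}
top {'intrinsics': array([[
[... 180 characters left out ...]
2956, -0.00460727],
       [-0.97512143,  0.0116872 , -0.22136308],
       [ 0.22140133,  0.00207123, -0.97518058]]), 't': array([  23.92218741,  585.7376396 , 1297.31914708])}
{'intrinsics': array([[309.70691629,   0.        , 322.34696062],
       [  0.        , 309.70691629, 199.29505527],
       [  0.        ,   0.        ,   1.        ]]), 'hand_eye': array([[ 4.35386932e-04, -9.58785832e-01, -2.84129440e-01,
         8.37391828e+01],
       [ 9.99999755e-01,  5.73309888e-04, -4.02262337e-04,
         5.85522080e-01],
       [ 5.48577647e-04, -2.84129195e-01,  9.58785846e-01,
        -1.65309303e+02],
       [ 0.00000000e+00,  0.00000000e+00,  0.00000000e+00,
         1.00000000e+00]])}
```

View pics/scene0.png

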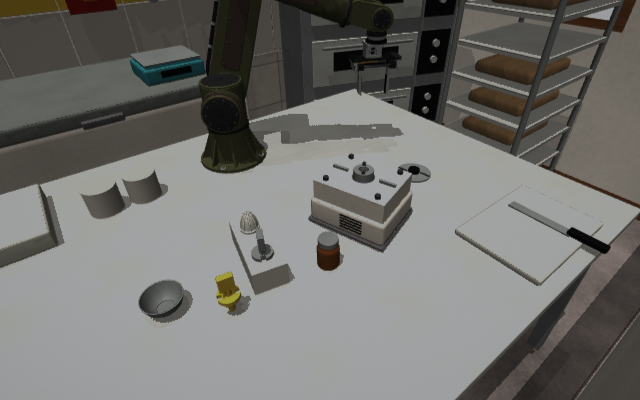

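View pics/top0.png

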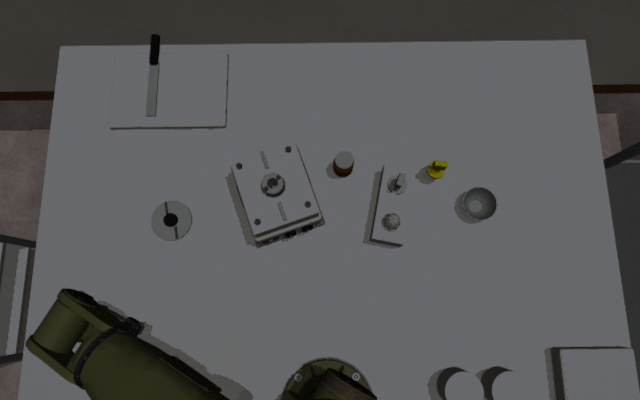

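Scene: the steel arbor stands in the rack at about (262,245) and the reamer at (249,222). The yellow look-alike is at (228,290), the unit at (362,195) and the jar at (328,250). In the top view the arbor is at (398,183), yellow at (436,168), reamer at (392,222) and spindle at (272,184).

Candidates for the arbor are the steel tang (262,245), the yellow one (228,290) and the reamer (249,222). I choose the steel one and check it in close crops.

```bash
python3 - <<'E'
import cv2,numpy as np
a=cv2.imread('pics/scene0.png');b=cv2.imread('pics/top0.png')
def c(i,x,y,w,h,s): return cv2.resize(cv2.convertScaleAbs(i[y:y+h,x:x+w],alpha=1.4),(w*s,h*s),interpolation=cv2.INTER_CUBIC)
cv2.imwrite('pics/c1.png',np.hstack([c(b,230,140,100,110,4),c(b,360,140,100,110,4)]))
cv2.imwrite('pics/c2.png',np.hstack([c(a,220,200,80,100,5),c(a,322,145,80,100,5)]))
E
```

```text
(no output)
```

View pics/c1.png

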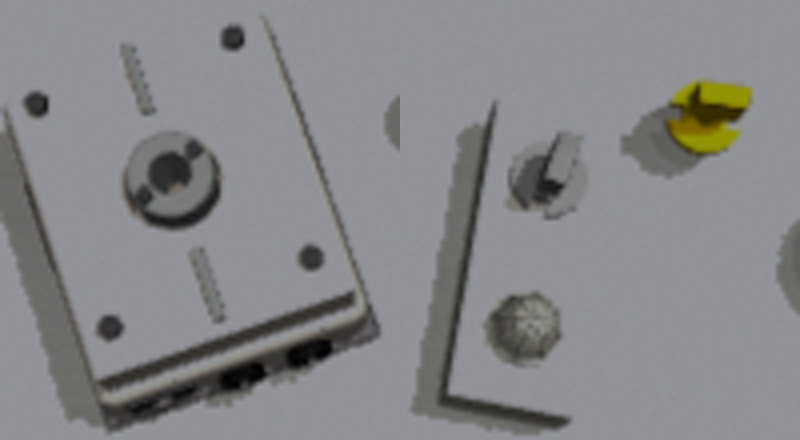

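View pics/c2.png

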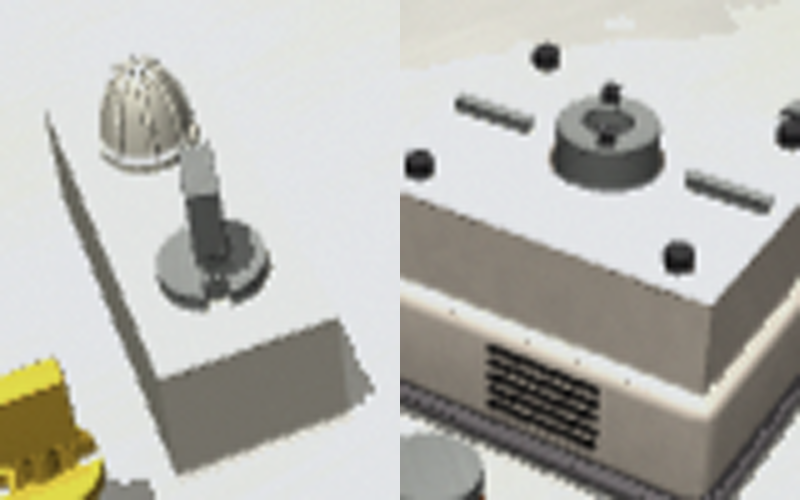

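```bash
python3 - <<'E'
from h import *
d=np.load('pics/top0.npz')['d'];P=pts('top',d)
# unit nose
def reg(x0,y0,x1,y1,lo,hi):
    Q=P[y0:y1,x0:x1].reshape(-1,3);Q=Q[(Q[:,2]>lo)&(Q[:,2]<hi)];return Q
q=reg(250,160,295,210,165,178);print('face z',np.median(q[:,2]),q[:,:2].mean(0),q[:,:2].min(0),q[:,:2].max(0),len(q))
q=reg(250,160,295,210,179,190);print('dogs',q.round(1)[:40])
q=reg(380,165,420,205,120,150);print('tang',len(q));print(q.round(0).tolist())
q=reg(380,165,420,205,76,86);print('flange',q.mean(0),q.min(0),q.max(0))
for n,uv in (('dogA',(278.75,177.5)),('dogB',(265.75,189))): print(n,ray_plane('top',*uv,184))
# ribs
for uv in ((230+127/4,140+45/4),(230+149/4,140+113/4),(230+196/4,140+248/4),(230+220/4,140+320/4)): print('rib',ray_plane('top',*uv,154))
for n,uv in (('knob',(230+36/4,140+104/4)),('k',(230+232/4,140+38/4)),('k',(230+311/4,140+257/4)),('k',(230+109/4,140+327/4))):print(n,ray_plane('top',*uv,155))
p=np.load('pics/top0.npz')['p'].astype(int)
print('cone')
q=reg(380,205,410,235,85,130);print(q.mean(0),q[q[:,2].argmax()])
E
```

```text
face z 174.62070072147824 [582.9759776  140.44460991] [516.72441617 111.44300124] [648.05405915 169.4863868 ] 257
dogs [[607.8 139.6 180.7]
 [605.6 147.7 179.3]
 [603.9 126.1 184.5]
 [604.6 123.7 182. ]
 [601.6 128.8 183.2]
 [601.7 126.2 182.8]
 [602.3 123.8 180.3]
 [600.9 120.7 185.5]
 [599.8 150.1 180.7]
 [599.4 144.7 181.8]
 [598.6 128.7 184.1]
 [597.9 125.8 186.9]
 [598.5 123.4 184.4]
 [599.4 121.1 180.7]
 [597.4 152.8 179.4]
 [596.9 129.  180.3]
 [596.3 126.2 182.6]
 [596.3 123.6 182.5]
 [596.5 121.  181.6]
 [593.9 123.7 181.1]
 [591.7 123.8 179.3]
 [588.8 121.1 179.7]
 [583.5 121.1 179.5]
 [581.3 163.1 179.4]
 [578.5 157.8 179.7]
 [577.6 113.1 180.9]
 [572.8 160.2 180.9]
 [570.8 156.6 189.1]
 [571.1 154.2 187.8]
 [568.4 159.3 188.1]
 [569.5 157.3 183.3]
 [568.5 154.2 187.5]
 [569.4 152.  183.7]
 [566.6 159.7 184.5]
 [566.8 157.2 183.3]
 [566.2 154.3 186. ]
 [565.7 151.5 188. ]
 [567.5 136.7 179.3]
 [566.7 128.6 182.3]
 [564.1 157.2 183.4]]
tang 88
[[617.0, -204.0, 142.0], [618.0, -208.0, 136.0], [615.0, -202.0, 137.0], [614.0, -204.0, 141.0], [614.0, -207.0, 141.0], [614.0, -21
[... 1959 characters left out ...]
81.0, -202.0, 129.0]]
flange [ 599.51174628 -203.14254357   80.40638514] [ 543.60369294 -244.10783733   76.03417093] [ 655.0141993  -166.17888236   85.98604123]
dogA [597.22677649 121.48893526 184.        ]
dogB [566.66255561 155.18237444 184.        ]
rib [679.33213022 171.01166695 154.        ]
rib [631.14608805 155.40536219 154.        ]
rib [537.77302212 122.96418664 154.        ]
rib [489.20212131 106.78872231 154.        ]
knob [638.10426759 231.73928331 155.        ]
k [683.10851787  99.46559743 155.        ]
k [530.57642171  46.58247941 155.        ]
k [485.23339291 179.71547568 155.        ]
cone
[ 489.69671403 -180.15312904  109.47803696] [ 490.05285318 -184.18295432  128.11327073]
```

```bash
cat >> h.py <<'E'
def delta(target,yaw=None,s=None):
    "target world xyz -> tool shift, twist from measured pose"
    s=s or manip.read_state(); y=s['eef_rot'][2]
    d=np.array(target)-s['eef_pos']
    tx=np.array([np.cos(y),np.sin(y),0]);ty=np.array([np.sin(y),-np.cos(y),0])
    tw=None if yaw is None else (-(yaw-y)+np.pi)%(2*np.pi)-np.pi
    return np.round([d@tx,d@ty,-d[2]],1),tw
E
python3 - <<'E'
from h import *
d=np.load('pics/top0.npz')['d'];P=pts('top',d)
Q=P[165:205,380:420].reshape(-1,3);Q=Q[(Q[:,2]>134)&(Q[:,2]<150)]
r=cv2.minAreaRect(Q[:,:2].astype(np.float32));print(r)
c=Q[:,:2].mean(0);w,v=np.linalg.eigh(np.cov((Q[:,:2]-c).T));print(c,np.arctan2(v[1,1],v[0,1]),np.sqrt(12*w))
print(delta([600,-204,260],2.78), delta([420,150,280],2.78))
E
```

```text
((600.005126953125, -204.37339782714844), (15.790962219238281, 36.67117691040039), 67.25243377685547)
[ 599.63195678 -204.21419705] 2.76734047396739 [16.15797596 36.28437066]
(array([-628.2, -466.3,  -41.1]), np.float64(-0.09824510168498257)) (array([-309.8, -229. ,  -61.1]), np.float64(-0.09824510168498257))
```

{"method": "jog_arm", "body": {"deltas": "-25 -18 -40 0 94;-70 -52 -60 0 94;-115 -86 -60 0 94;-163 -121 -60 -0.03 94;-212 -157 -60 -0.05 94;-260 -193 -60 -0.07 94;-310 -229 -60 -0.09 94;-358 -265 -60 -0.09 94;-406 -301 -60 -0.09 94;-454 -336 -60 -0.09 94", "squeeze": 60}}

```text
clock: 1.35
eef_pos: [502.3, -11.7, 279.3]
eef_rot: [-3.142, -0.0, 2.772]
wrist_force: [0.4, 1.2, 0.3]
finger_gap: 94.3
```

```bash
python3 - <<'E'
from h import *
s=manip.read_state();print(s['clock'],s['eef_pos'],s['eef_rot'])
print(delta([600,-204,250],2.764))
E
```

```text
1.35 [502.28335105 -11.70316669 279.32026191] [-3.14158252e+00 -1.88559719e-04  2.77156245e+00]
(array([-160.6, -143.9,   29.3]), np.float64(0.0075624464409740355))
```

```bash
cat >> h.py <<'E'
def wray(uv,pos,rot,z):
    "wrist pixel -> point on plane z"
    from scipy.spatial.transform import Rotation as Ro
    c=cal('wrist');K=np.array(c['intrinsics']);H=np.array(c['hand_eye'])
    x=np.array([uv[0]-K[0,2],uv[1]-K[1,2]])/K[0,0];th=np.linalg.norm(x)
    r=np.array([*(x/th*np.sin(th)),np.cos(th)])
    R=Ro.from_euler('xyz',rot).as_matrix()
    o=R@H[:3,3]+pos; r=R@H[:3,:3]@r
    return o+r*(z-o[2])/r[2]
E
python3 - <<'E'
from h import *
s=manip.read_state();p,d=snap('wrist','w0');np.savez('pics/w0s.npz',pos=s['eef_pos'],rot=s['eef_rot'])
E
```

```text
(no output)
```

View pics/w0.png

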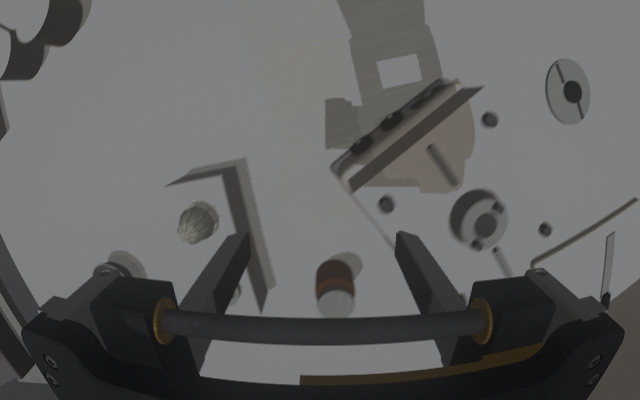

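{"method": "jog_arm", "body": {"deltas": "-30 -27 0 0 94;-75 -68 0 0 94;-120 -108 10 0 94;-153 -138 20 0 94;-161 -144 25 0.008 94;-161 -144 29 0.008 94;-161 -144 29 0.008 94;-161 -144 29 0.008 94;-161 -144 29 0.008 94;-161 -144 29 0.008 94"}}

```text
clock: 2.65
eef_pos: [599.9, -201.9, 250.8]
eef_rot: [-3.142, 0.0, 2.764]
wrist_force: [-0.7, 0.2, -1.1]
finger_gap: 94.0
```

```bash
python3 - <<'E'
from h import *
s=manip.read_state();p,d=snap('wrist','w1');np.savez('pics/w1s.npz',pos=s['eef_pos'],rot=s['eef_rot']);print(s['eef_pos'],s['eef_rot'],s['clock'])
E
```

```text
[ 599.88055726 -201.93960408  250.75029756] [-3.14154463e+00  4.10903028e-04  2.76411573e+00] 2.65
```

View pics/w1.png

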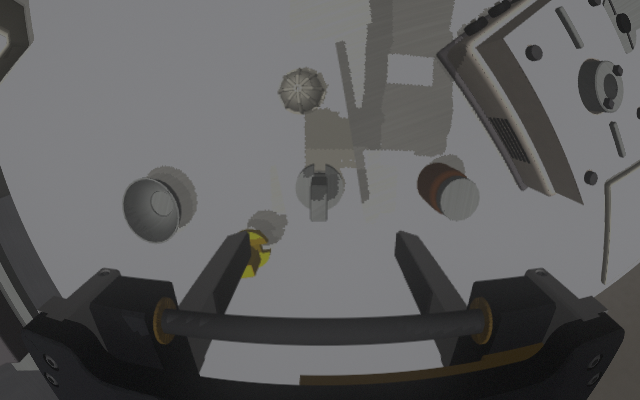

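```bash
python3 - <<'E'
from h import *
a=cv2.imread('pics/w1.png');b=cv2.imread('pics/w0.png')
def c(i,x,y,w,h,s): return cv2.resize(cv2.convertScaleAbs(i[y:y+h,x:x+w],alpha=1.5),(w*s,h*s),interpolation=cv2.INTER_CUBIC)
cv2.imwrite('pics/c3.png',np.hstack([c(a,285,150,65,80,6),c(b,445,180,65,80,6)]))
p=np.load('pics/top0.npz')['p'].astype(int);d=np.load('pics/top0.npz')['d'];P=pts('top',d)
m=(p[:,:,0]>p[:,:,2]*2+30);m[:, :400]=0
Q=P[m];print('yellow',Q.min(0),Q.max(0),m.sum())
E
```

```text
yellow [ 284.19881336 -344.18039901   48.5688156 ] [ 674.61056256   14.38781976 1394.89133914] 246
```

View pics/c3.png

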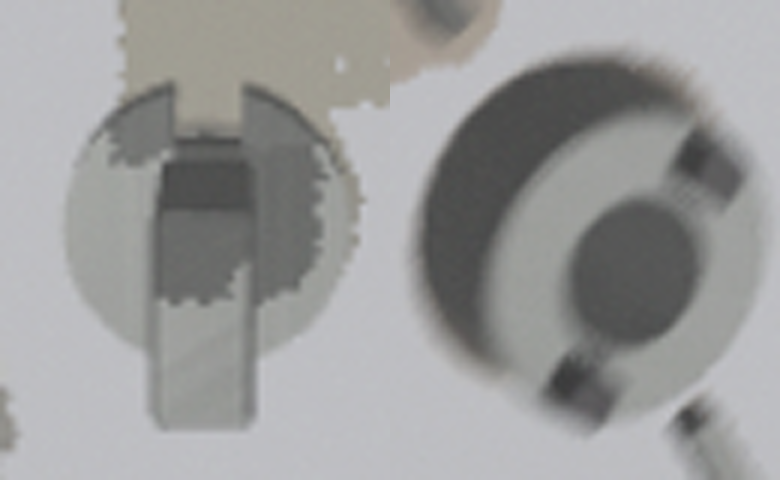

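```bash
python3 - <<'E'
from h import *
s=np.load('pics/w1s.npz');f=lambda x,y,z:wray((285+x/6,150+y/6),s['pos'],s['rot'],z)
print('tang',f(205,319,139)); a,b=f(205,210,139),f(205,428,139);print(a,b,np.arctan2(*(a-b)[[1,0]]),np.linalg.norm(a-b),np.linalg.norm(f(157,319,139)-f(253,319,139)))
s=np.load('pics/w0s.npz');f=lambda x,y,z:wray((445+(x-390)/6,180+y/6),s['pos'],s['rot'],z)
A,B=f(725,180,184),f(592,408,184);print('dogs',A,B,(A+B)/2,np.linalg.norm(A-B),np.arctan2(*(A-B)[[1,0]]));print('bore',f(635,272,175))
print(delta([599.8,-204,113],2.764))
E
```

```text
tang [ 601.04701138 -205.05266193  139.        ]
[ 584.77850716 -198.55757305  139.        ] [ 617.91707197 -211.79542224  139.        ] 2.761543602246086 35.684802490672915 14.98987951787115
dogs [571.39995648 153.77977586 184.        ] [602.5302421 121.3644193 184.       ] [586.96509929 137.57209758 184.        ] 44.942741610331396 2.3359744443058394
bore [586.12336011 137.63747017 175.        ]
(array([ -0.7,  -1.9, 137.7]), np.float64(-4.339037766420972e-05))
```

The arbor sits at pixel (319,203) between the fingers. It measures 35.7 × 15 mm, yaw 2.762, and both views agree to 1–2 mm. The yellow one lies off to the left. Descending with a partly closed gripper.

{"method": "jog_arm", "body": {"deltas": "-1 -2 20 0 45;-1 -2 50 0 45;-1 -2 80 0 45;-1 -2 110 0 45;-1 -2 130 0 45;-1 -2 138 0 45;-1 -2 138 0 45;-1 -2 138 0 30;-1 -2 138 0 16;-1 -2 138 0 10", "squeeze": 60}}

```text
clock: 3.95
eef_pos: [600.2, -204.5, 112.9]
eef_rot: [-3.141, 0.001, 2.764]
wrist_force: [-3.6, -6.6, 5.2]
finger_gap: 18.2
```

{"method": "jog_arm", "body": {"deltas": "0 0 0 0 5;0 0 0 0 5;0 0 0 0 5;0 0 -10 0 5;0 0 -25 0 5;0 0 -50 0 5;0 0 -85 0 5;0 0 -130 0 5;0 0 -170 0 5;0 0 -170 0 5"}}

```text
clock: 5.2
eef_pos: [600.7, -204.5, 286.1]
eef_rot: [3.141, 0.006, 2.764]
wrist_force: [-0.2, -0.3, -4.3]
finger_gap: 15.7
```

```bash
python3 - <<'E'
from h import *
s=manip.read_state();print(s['clock'],s['eef_pos'],s['eef_rot'],s['wrist_force'],s['moment'],s['finger_gap'],s['joints'][5])
snap('wrist','w2');snap('scene','s2')
print(delta([585,138.5,290],2.32))
E
```

```text
5.2 [ 600.72904932 -204.45293829  286.11019776] [3.1414837  0.0058785  2.76397354] [-0.23434069 -0.31772157 -4.29847362] [ 0.02969903  0.00550184 -0.03543705] 15.697813710691129 -1.5790017035758557
(array([140.1, 313. ,  -8.7]), np.float64(0.4439485796212206))
```

View pics/w2.png

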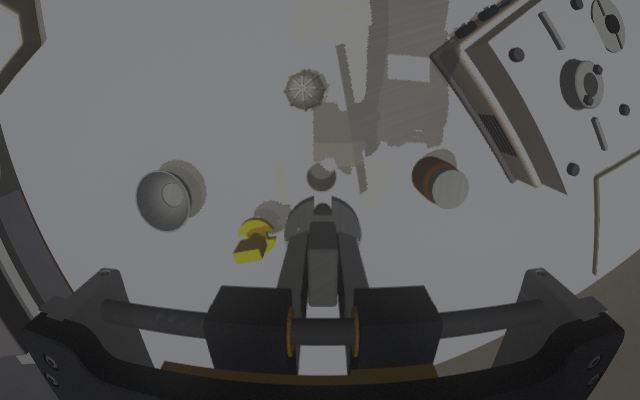

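View pics/s2.png

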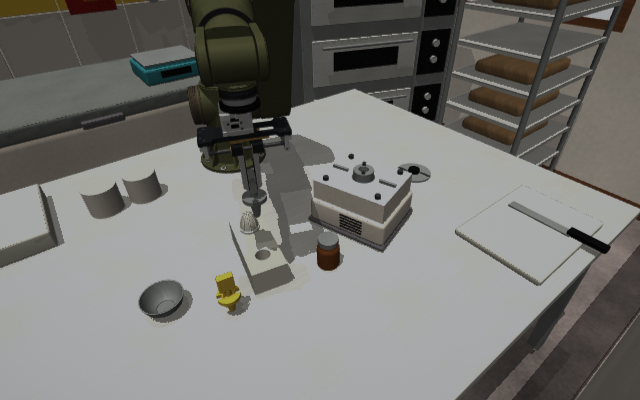

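Held: gap 15.7 mm, hole empty in scene at (262,255), reamer and yellow untouched. Next I stop beside the spindle so the wrist camera looks straight down on it.

```bash
python3 - <<'E'
from h import *
print(delta([640,80,300],2.32))
E
```

```text
(array([ 67.4, 278.9, -18.7]), np.float64(0.4439485796212206))
```

{"method": "jog_arm", "body": {"deltas": "4 15 -18 0.03 5;12 48 -18 0.08 5;20 84 -18 0.14 5;29 120 -18 0.2 5;38 156 -18 0.26 5;46 192 -18 0.32 5;55 228 -18 0.38 5;63 260 -18 0.42 5;67 278 -18 0.444 5;67 279 -18 0.444 5"}}

```text
clock: 6.55
eef_pos: [640.3, 80.7, 298.2]
eef_rot: [-3.139, -0.002, 2.322]
wrist_force: [0.7, -0.3, -3.6]
finger_gap: 15.6
```

{"method": "jog_arm", "body": {"deltas": "0 0 0 0 5;0 0 0 0 5;0 0 0 0 5;0 0 0 0 5;0 0 0 0 5;0 0 0 0 5;0 0 0 0 5;0 0 0 0 5;0 0 0 0 5;0 0 0 0 5"}}

```text
clock: 7.8
eef_pos: [640.7, 79.7, 300.4]
eef_rot: [-3.142, -0.0, 2.32]
wrist_force: [-0.5, -0.9, -3.5]
finger_gap: 15.9
```

```bash
python3 - <<'E'
from h import *
s=manip.read_state();p,d=snap('wrist','w3');np.savez('pics/w3s.npz',pos=s['eef_pos'],rot=s['eef_rot']);print(s['eef_pos'],s['eef_rot'],s['clock'],s['wrist_force'])
E
```

```text
[640.70739221  79.67687512 300.43544597] [-3.14155082e+00 -1.82509886e-05  2.31981465e+00] 7.8 [-0.49660273 -0.9118745  -3.52523747]
```

View pics/w3.png

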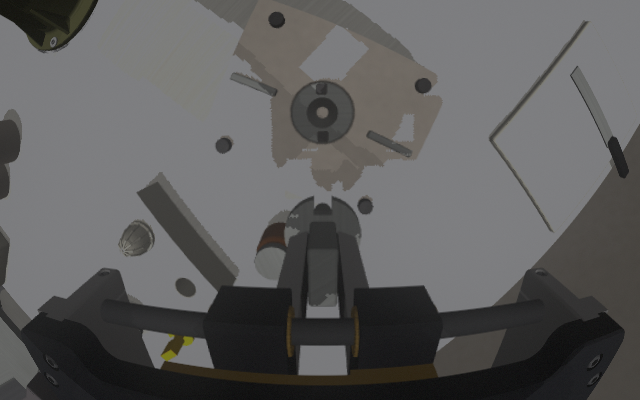

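```bash
python3 - <<'E'
from h import *
b=cv2.imread('pics/w3.png')
i=b[70:155,280:365];cv2.imwrite('pics/c4.png',cv2.resize(cv2.convertScaleAbs(i,alpha=1.8),None,fx=7,fy=7,interpolation=cv2.INTER_CUBIC))
i=b[180:230,275:375];cv2.imwrite('pics/c5.png',cv2.resize(cv2.convertScaleAbs(i,alpha=1.8),None,fx=7,fy=7,interpolation=cv2.INTER_CUBIC))
E
```

```text
(no output)
```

View pics/c4.png

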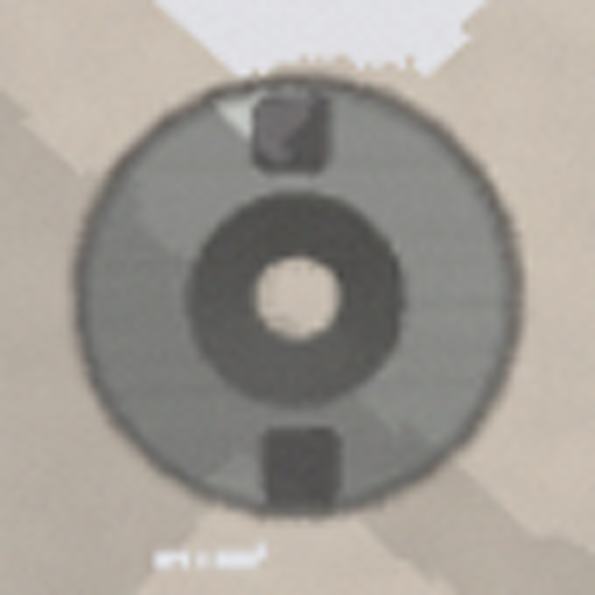

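View pics/c5.png

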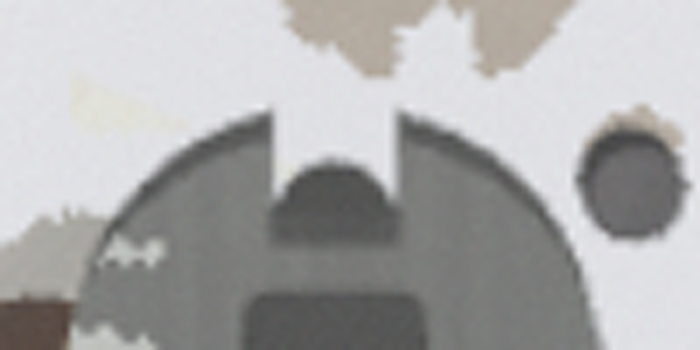

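```bash
python3 - <<'E'
from h import *
s=np.load('pics/w3s.npz');pos,rot=s['pos'],s['rot'];y=rot[2]
f=lambda x,y,z:wray((280+(x-3)/7,70+(y-3)/7),pos,rot,z)
g=lambda x,y,z:wray((275+(x-3)/7,180+(y-3)/7),pos,rot,z)
print('bore',f(296,298,175),'nose',f(298,297,175), 'w',np.linalg.norm(f(80,297,175)-f(516,297,175)))
A,B=f(291,133,184),f(302,469,184);print('dogs',A,B,(A+B)/2,np.linalg.norm(A-B),np.arctan2(*(A-B)[[1,0]]))
A,B=f(291,133,184),f(302,469,184)
tx=np.array([np.cos(y),np.sin(y),0]);ty=np.array([np.sin(y),-np.cos(y),0])
ft=pos[2]+5.1-38
for q in (g(269,150,ft),g(400,150,ft),g(270,112,ft-10),g(398,112,ft-10)):print('rim in tool',(q-pos)@tx,(q-pos)@ty)
tt=pos[2]+5.1+21
# ribs
h=lambda u,v:wray((u,v),pos,rot,156)
r=[h(232,75),h(276,93),h(368,134),h(410,155)];print('ribs',np.round(r,1),np.arctan2(*(r[0]-r[3])[[1,0]]),(r[0]+r[3])/2)
E
```

```text
bore [584.73098789 139.46935817 175.        ] nose [584.83344453 139.74783268 175.        ] w 57.88924498580842
dogs [569.60962442 154.8178295  184.        ] [600.44964753 123.74368808 184.        ] [585.02963597 139.28075879 184.        ] 43.78023857935117 2.3524131715586405
rim in tool 23.936650230988153 -5.979772172127081
rim in tool 23.945116401978645 6.5372708005082085
rim in tool 24.875016065798654 -6.169885862473184
rim in tool 24.883446990700747 6.611292629499596
ribs [[490.7 107.6 156. ]
 [538.  123.  156. ]
 [633.2 155.2 156. ]
 [680.1 170.7 156. ]] -2.819857680978437 [585.35182516 139.15270431 156.        ]
```

```bash
python3 - <<'E'
from h import *
print(delta([584.1,140.3,300],2.35))
E
```

```text
(array([83. , -0.2,  0.4]), np.float64(-0.030224685427095555))
```

{"method": "jog_arm", "body": {"deltas": "15 0 0 -0.01 5;35 0 0 -0.02 5;60 0 0 -0.03 5;78 0 0 -0.03 5;83 0 0 -0.03 5;83 0 0 -0.03 5;83 0 0 -0.03 5;83 0 0 -0.03 5;83 0 0 -0.03 5;83 0 0 -0.03 5"}}

```text
clock: 9.1
eef_pos: [584.3, 140.3, 300.4]
eef_rot: [-3.142, -0.0, 2.35]
wrist_force: [1.0, -0.2, -3.7]
finger_gap: 15.1
```

```bash
python3 - <<'E'
from h import *
s=manip.read_state();print(s['clock'],s['eef_pos'],s['eef_rot'],s['wrist_force'],s['moment'])
snap('wrist','w4');p,_=snap('scene','s4')
cv2.imwrite('pics/s4c.png',cv2.resize(p[100:220,300:440,::-1],None,fx=5,fy=5,interpolation=cv2.INTER_CUBIC))
print(delta([584.1,140.3,300],2.35))
E
```

```text
9.1 [584.28166929 140.3028545  300.40310723] [-3.14153067e+00 -1.86913477e-05  2.34959491e+00] [ 0.99268307 -0.24897792 -3.65953111] [-0.01978426 -0.00556938 -0.04832994]
(array([ 0. , -0.1,  0.4]), np.float64(-0.00026986476951673666))
```

View pics/s4c.png

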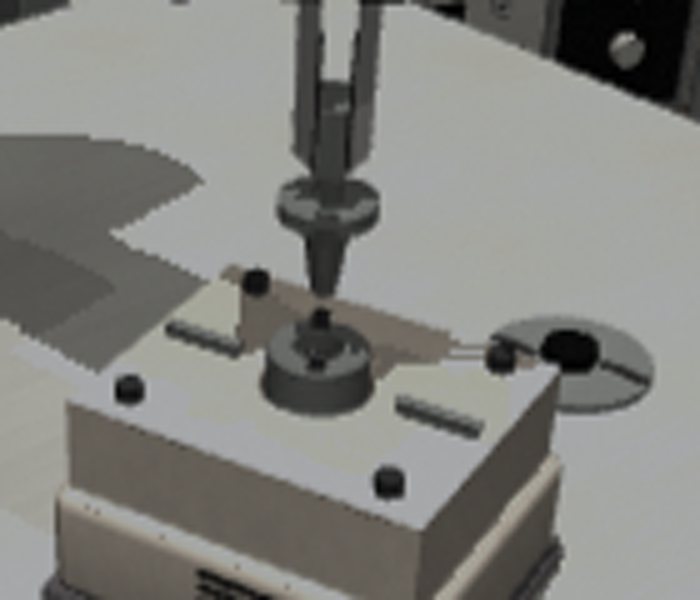

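View pics/w4.png

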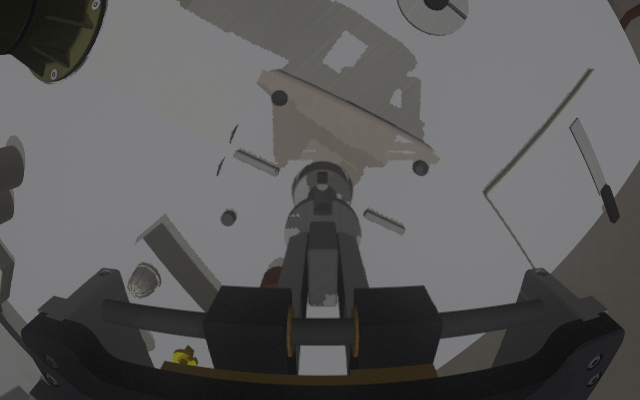

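The arbor is upright above the spindle, with its tip at scene-crop (322,295) over the bore at (322,340). Lowering it into the bore, still short of the dogs.

{"method": "jog_arm", "body": {"deltas": "0 0 8 0 5;0 0 20 0 5;0 0 32 0 5;0 0 44 0 5;0 0 54 0 5;0 0 60 0 5;0 0 63 0 5;0 0 64 0 5;0 0 64 0 5;0 0 64 0 5"}}

```text
clock: 10.45
eef_pos: [584.3, 140.5, 236.7]
eef_rot: [3.141, 0.0, 2.35]
wrist_force: [0.2, -0.0, -4.7]
finger_gap: 15.9
```

```bash
python3 - <<'E'
from h import *
s=manip.read_state();print(s['clock'],s['eef_pos'],s['eef_rot'],s['wrist_force'],s['moment'])
p,_=snap('wrist','w5')
cv2.imwrite('pics/w5c.png',cv2.resize(p[150:290,250:400,::-1],None,fx=5,fy=4,interpolation=cv2.INTER_CUBIC))
E
```

```text
10.45 [584.27093634 140.47108894 236.72287342] [3.14122703e+00 2.35004219e-04 2.34978254e+00] [ 0.20017944 -0.04798276 -4.69104002] [ 0.0154225  -0.01934091 -0.0491595 ]
```

View pics/w5c.png

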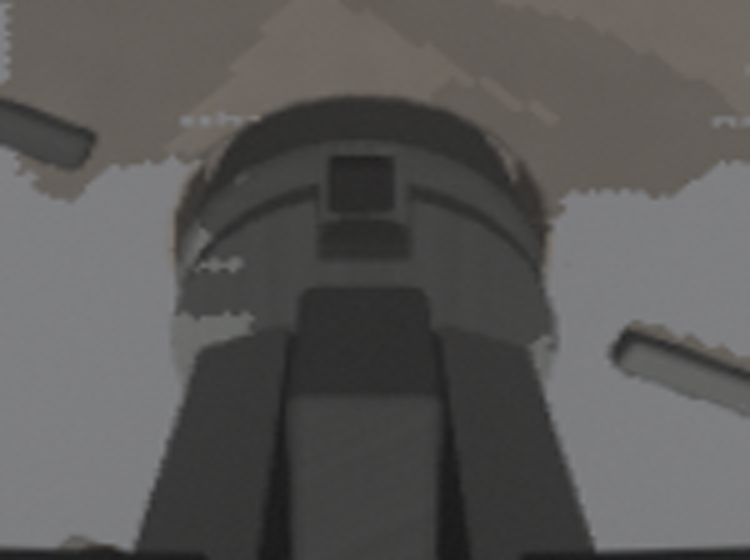

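The dog sits centred in the notch (crop 361 against 364). Descending gently to just past dog-top height.

{"method": "jog_arm", "body": {"deltas": "0 0 2 0 5;0 0 4 0 5;0 0 6 0 5;0 0 7 0 5;0 0 8 0 5;0 0 8.6 0 5;0 0 9.2 0 5;0 0 9.8 0 5;0 0 10.4 0 5;0 0 11 0 5"}}

```text
clock: 11.75
eef_pos: [584.2, 140.4, 225.4]
eef_rot: [-3.142, 0.0, 2.35]
wrist_force: [1.1, -0.2, -4.1]
finger_gap: 15.5
```

{"method": "jog_arm", "body": {"deltas": "0 0 0.3 0 5;0 0 0.6 0 5;0 0 0.9 0 5;0 0 1.2 0 5;0 0 1.5 0 5;0 0 1.8 0 5;0 0 2.1 0 5;0 0 2.4 0 5;0 0 2.7 0 5;0 0 3 0 5"}}

```text
clock: 13.0
eef_pos: [584.2, 140.4, 222.4]
eef_rot: [-3.142, -0.0, 2.35]
wrist_force: [0.5, -0.7, -3.8]
finger_gap: 15.4
```

Already below the dog tops with no force, so the notches have found the dogs. Continuing.

{"method": "jog_arm", "body": {"deltas": "0 0 0.4 0 5;0 0 0.8 0 5;0 0 1.2 0 5;0 0 1.6 0 5;0 0 2 0 5;0 0 2.4 0 5;0 0 2.8 0 5;0 0 3.1 0 5;0 0 3.4 0 5;0 0 3.6 0 5"}}

```text
clock: 14.25
eef_pos: [584.2, 140.4, 218.8]
eef_rot: [-3.142, 0.0, 2.35]
wrist_force: [0.2, 0.0, -5.0]
finger_gap: 15.6
```

{"method": "jog_arm", "body": {"deltas": "0 0 0.2 0 5;0 0 0.3 0 5;0 0 0.4 0 5;0 0 0.5 0 5;0 0 0.6 0 5;0 0 0.7 0 5;0 0 0.8 0 5;0 0 0.9 0 5;0 0 1 0 5;0 0 1 0 5"}}

```text
clock: 15.5
eef_pos: [584.2, 140.4, 217.9]
eef_rot: [3.142, 0.0, 2.35]
wrist_force: [0.5, 0.7, -3.9]
finger_gap: 15.7
```

{"method": "jog_arm", "body": {"deltas": "0 0 0.1 0 5;0 0 0.2 0 5;0 0 0.3 0 5;0 0 0.3 0 5;0 0 0.4 0 5;0 0 0.4 0 5;0 0 0.5 0 5;0 0 0.5 0 5;0 0 0.6 0 5;0 0 0.6 0 5"}}

```text
clock: 16.75
eef_pos: [584.2, 140.4, 217.8]
eef_rot: [3.141, 0.0, 2.35]
wrist_force: [-4.5, -2.4, 7.3]
finger_gap: 15.6
```

{"method": "jog_arm", "body": {"deltas": "0 0 0.1 0 5;0 0 0.2 0 5;0 0 0.3 0 5;0 0 0.3 0 5;0 0 0.3 0 5;0 0 0.3 0 5;0 0 0.3 0 5;0 0 0.3 0 5;0 0 0.3 0 5;0 0 0.3 0 5"}}

```text
clock: 18.0
eef_pos: [584.2, 140.4, 217.8]
eef_rot: [3.141, 0.0, 2.35]
wrist_force: [-5.8, -1.6, 9.0]
finger_gap: 15.6
```

```bash
python3 - <<'E'
from h import *
for i in range(3):
    s=manip.read_state();print(s['clock'],s['eef_pos'],s['eef_rot'],s['wrist_force'],s['moment']);
    p,_=snap('scene','s6')
cv2.imwrite('pics/s6c.png',cv2.resize(p[100:220,300:440,::-1],None,fx=5,fy=5,interpolation=cv2.INTER_CUBIC))
E
```

```text
18.0 [584.23988146 140.42461775 217.81157446] [3.14098582e+00 4.72541037e-04 2.34973792e+00] [-5.77601881 -1.56871162  8.96443042] [-0.2682978   1.17121698  0.00668585]
18.05 [584.2558353  140.40123623 217.82702176] [3.14097528e+00 5.32107824e-04 2.34978413e+00] [-5.48299064 -2.21997929  9.53011354] [-0.33697795  1.15359871 -0.02159202]
18.1 [584.24964479 140.39711842 217.80461681] [3.14101989e+00 5.14012315e-04 2.34974745e+00] [-5.50614269 -2.08501085  8.98258038] [-0.2678756   1.14226164  0.02096294]
```

View pics/s6c.png

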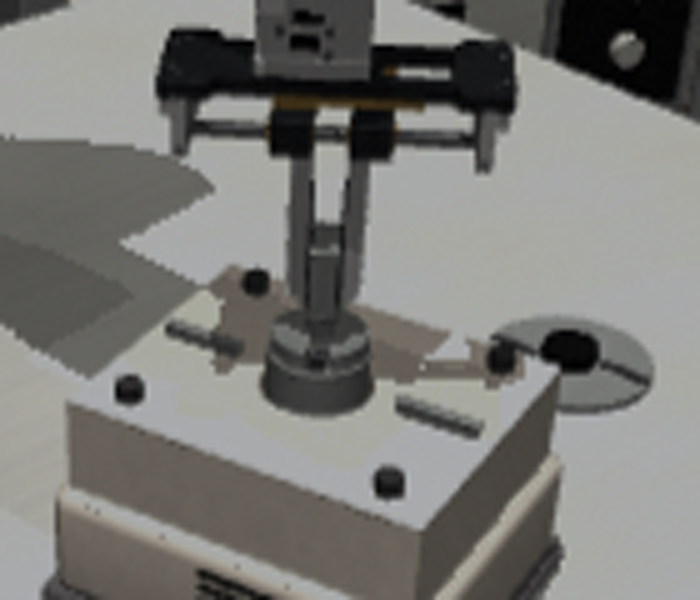

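Seated: the flange lies on the face in the scene crop at (318,345), and the height is as predicted. Pushing a bit more, with a small centring shift along the sensed side force.

{"method": "jog_arm", "body": {"deltas": "0.1 -0.2 0.2 0 5;0.2 -0.4 0.4 0 5;0.2 -0.4 0.6 0 5;0.2 -0.4 0.7 0 5;0.2 -0.4 0.7 0 5;0.2 -0.4 0.7 0 5;0.2 -0.4 0.7 0 5;0.2 -0.4 0.7 0 5;0.2 -0.4 0.7 0 5;0.2 -0.4 0.7 0 5"}}

```text
clock: 19.4
eef_pos: [584.2, 140.4, 217.8]
eef_rot: [3.14, 0.001, 2.35]
wrist_force: [-3.2, -2.1, 12.3]
finger_gap: 15.7
```

Push reads about 16 N (12.3 plus the arbor's ~4 N weight), held about 0.8 s, height steady. Now I ease off and turn towards the ribs: yaw 0.322+π, so twist −1.114 in total, with the TCP carried round the spindle axis.

{"method": "jog_arm", "body": {"deltas": "0 0 -0.5 0 5;0 0 -1.2 0 5;0 -0.1 -1.2 -0.07 5;0 -0.2 -1.2 -0.14 5;0 -0.3 -1.2 -0.21 5;0 -0.3 -1.2 -0.28 5;-0.1 -0.4 -1.2 -0.35 5;-0.1 -0.5 -1.2 -0.42 5;-0.1 -0.6 -1.2 -0.49 5;-0.2 -0.6 -1.2 -0.55 5"}}

```text
clock: 20.65
eef_pos: [583.3, 139.6, 217.8]
eef_rot: [-3.141, -0.0, 2.901]
wrist_force: [-5.1, -2.0, 6.9]
finger_gap: 15.5
```

```bash
python3 - <<'E'
from h import *
s=manip.read_state();print(s['clock'],s['eef_pos'],s['eef_rot'],s['wrist_force'],s['moment'],s['joints'])
E
```

```text
20.65 [583.34598371 139.56934533 217.82537813] [-3.14139448e+00 -1.51394052e-04  2.90146688e+00] [-5.12508828 -2.02888206  6.92350787] [-0.38167748  1.09990926 -0.27268599] [ 1.73836325e-01  4.12938767e-01  1.37251305e+00 -1.23364538e-04
  1.35635916e+00 -1.15680797e+00]
```

{"method": "jog_arm", "body": {"deltas": "0.1 -0.1 0 -0.07 5;0.1 -0.2 0 -0.14 5;0.1 -0.3 0 -0.21 5;0 -0.4 0 -0.28 5;0 -0.5 0 -0.35 5;0 -0.5 0 -0.42 5;0 -0.6 0 -0.49 5;0 -0.7 0 -0.55 5;0 -0.7 0 -0.564 5;0 -0.7 0 -0.564 5"}}

```text
clock: 21.9
eef_pos: [583.2, 138.4, 217.9]
eef_rot: [-3.141, -0.001, -2.82]
wrist_force: [-5.4, -4.9, 6.9]
finger_gap: 15.6
```

```bash
python3 - <<'E'
from h import *
s=manip.read_state();print(s['clock'],s['eef_pos'],s['eef_rot'],s['wrist_force'],s['moment'])
p,_=snap('top','t7');cv2.imwrite('pics/t7c.png',cv2.resize(p[140:250,230:330,::-1],None,fx=5,fy=5,interpolation=cv2.INTER_CUBIC))
p,_=snap('wrist','w7')
E
```

```text
21.9 [583.19108595 138.43176998 217.86689222] [-3.14072940e+00 -5.44462632e-04 -2.81979657e+00] [-5.35942198 -4.87166457  6.94773986] [-0.90482655  1.11651375 -0.14820437]
```

View pics/w7.png

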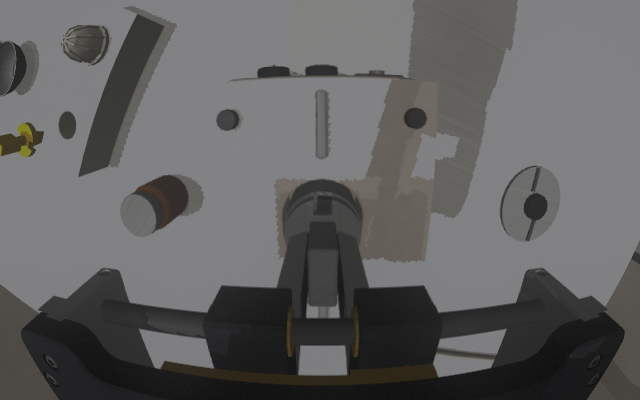

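The rib at (321,125) and the tang and notch at (322,200) lie in line. Releasing, then rising.

{"method": "jog_arm", "body": {"deltas": "0.2 0.2 -0.3 0 5;0.2 0.2 -0.3 0 16;0.2 0.2 -0.3 0 20;0.2 0.2 -0.3 0 30;0.2 0.2 -0.3 0 40;0.2 0.2 -0.3 0 44;0.2 0.2 -0.3 0 44;0.2 0.2 -0.3 0 44;0.2 0.2 -0.3 0 44;0.2 0.2 -0.3 0 44"}}

```text
clock: 23.25
eef_pos: [583.1, 139.2, 217.7]
eef_rot: [-3.142, 0.0, -2.819]
wrist_force: [-0.4, -0.1, -0.6]
finger_gap: 44.0
```

{"method": "jog_arm", "body": {"deltas": "0 0 -5 0 44;0 0 -15 0 44;0 0 -30 0 44;0 0 -50 0 44;0 0 -75 0 44;0 0 -100 0 44;-20 0 -110 0 44;-50 0 -110 0 44;-80 0 -110 0 44;-80 0 -110 0 44"}}

```text
clock: 24.5
eef_pos: [659.7, 164.8, 327.2]
eef_rot: [3.141, -0.001, -2.819]
wrist_force: [-0.5, -0.4, 0.0]
finger_gap: 44.1
```

{"method": "jog_arm", "body": {"deltas": "0 0 0 0 44;0 0 0 0 44;0 0 0 0 44;0 0 0 0 44;0 0 0 0 44;0 0 0 0 44;0 0 0 0 44;0 0 0 0 44;0 0 0 0 44;0 0 0 0 44"}}

```text
clock: 25.75
eef_pos: [659.0, 164.5, 327.7]
eef_rot: [3.142, -0.0, -2.819]
wrist_force: [0.7, 0.3, 0.6]
finger_gap: 44.0
```

```bash
python3 - <<'E'
from h import *
s=manip.read_state();print(s['clock'],s['eef_pos'],s['eef_rot'],s['wrist_force'])
p,d=snap('wrist','w8');np.savez('pics/w8s.npz',pos=s['eef_pos'],rot=s['eef_rot'])
q,_=snap('scene','s8');cv2.imwrite('pics/s8c.png',cv2.resize(q[100:220,300:440,::-1],None,fx=5,fy=5,interpolation=cv2.INTER_CUBIC))
E
```

```text
25.75 [658.96119568 164.51492753 327.70160564] [ 3.14159228e+00 -5.57430228e-05 -2.81937954e+00] [0.73074542 0.31271782 0.56927701]
```

View pics/w8.png

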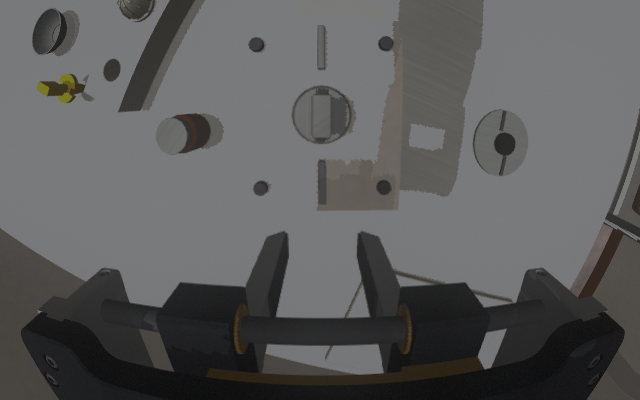

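View pics/s8c.png

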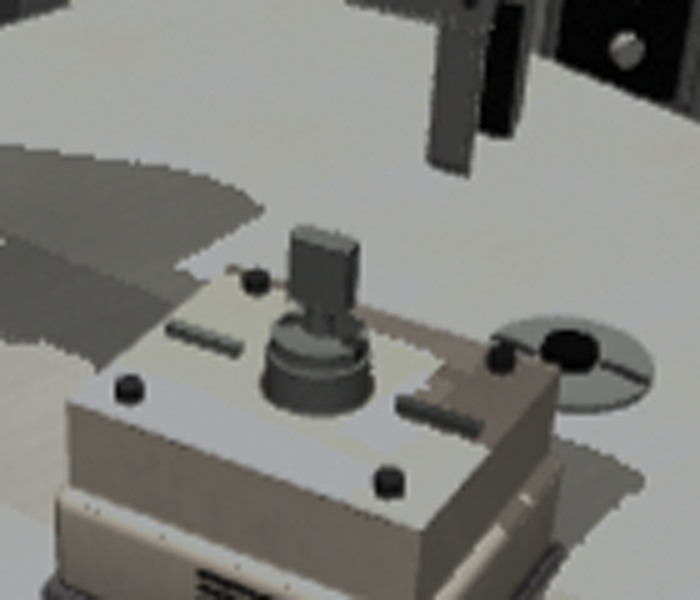

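```bash
python3 - <<'E'
from h import *
p=cv2.imread('pics/w8.png');cv2.imwrite('pics/w8c.png',cv2.resize(cv2.convertScaleAbs(p[15:215,285:360],alpha=1.5),None,fx=6,fy=3))
f=np.load('pics/top0.npz');p,d=snap('top','t8');P=pts('top',d)
Q=P[150:215,245:300].reshape(-1,3);Q=Q[(Q[:,2]>235)&(Q[:,2]<255)]
c=Q.mean(0);w,v=np.linalg.eigh(np.cov((Q[:,:2]-c[:2]).T));print(len(Q),np.median(Q,0),np.arctan2(v[1,1],v[0,1]),np.sqrt(12*w))
print(cv2.minAreaRect(Q[:,:2].astype(np.float32)))
E
```

```text
0 [nan nan nan] nan [nan nan]
((0.0, 0.0), (0.0, 0.0), 0.0)<stdin>:5: RuntimeWarning: Mean of empty slice.
  ret = um.true_divide(
  avg = a.mean(axis, **keepdims_kw)
<stdin>:5: RuntimeWarning: Degrees of freedom <= 0 for slice
  c *= np.true_divide(1, fact)
  c *= np.true_divide(1, fact)
  return _methods._mean(a, axis=axis, dtype=dtype,
```

View pics/w8c.png

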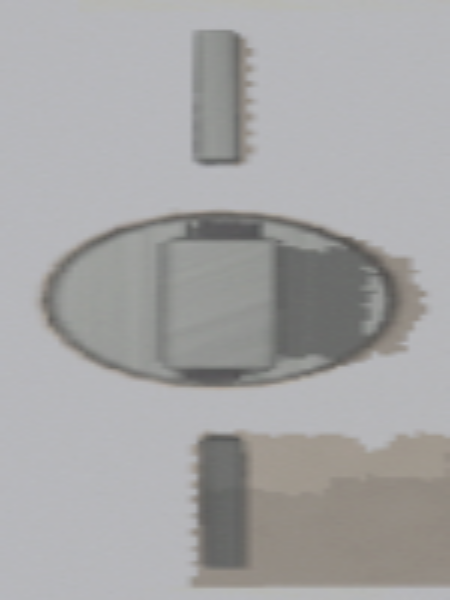

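```bash
python3 - <<'E'
from h import *
from scipy.spatial.transform import Rotation as Ro
f=np.load('pics/w8.npz');s=np.load('pics/w8s.npz');d=f['d'];c=cal('wrist');K=c['intrinsics'];H=c['hand_eye']
R=Ro.from_euler('xyz',s['rot']).as_matrix()
L=[]
for v in range(80,150):
  for u in range(285,360):
    x=np.array([u-K[0,2],v-K[1,2]])/K[0,0];th=np.linalg.norm(x)
    r=np.array([*(x/th*np.tan(th)),1])*d[v,u]
    L.append(R@(H[:3,:3]@r+H[:3,3])+s['pos'])
L=np.array(L);Q=L[(L[:,2]>236)&(L[:,2]<252)]
print(len(Q),np.median(Q,0));w,v=np.linalg.eigh(np.cov(Q[:,:2].T));print(np.arctan2(v[1,1],v[0,1]),np.sqrt(12*w),cv2.minAreaRect(Q[:,:2].astype(np.float32)))
F=L[(L[:,2]>178)&(L[:,2]<192)];print('flange z',np.median(F[:,2]))
E
```

```text
845 [584.06638417 139.36483465 243.93530634]
-2.8406599579970315 [15.35234529 35.34045575] ((584.0926513671875, 139.56301879882812), (34.93140411376953, 15.226000785827637), 18.343868255615234)
flange z 185.00305675007908
```

```bash
python3 -c "
from h import *
print(workorder.sign_off())"
```

```text
the job is handed in; nothing more can be done
None
```

The steel arbor is seated in the spindle over both dogs, turned in line with the ribs and released. I handed the job in at about 26 s; the sign-off gives no verdict.

**What I did:** I took the arbor from the rack by its tang. I lined its notches up with the dogs, whose direction I had measured in the wrist camera, and it dropped home without needing a search turn. I then pushed down for about 0.8 s with roughly 16 N. That figure is the wrist reading plus the arbor's own weight, since there is no direct contact sensor. Finally I turned the arbor about 1.11 rad onto the rib line, opened the gripper and moved clear.

**Last checks, from wrist depth and pictures:**

| Check | Measured | Expected |
|---|---|---|
| Tang top height | 243.9 mm | 244 mm |
| Flange top height | 185.0 mm | 185 mm |
| Tang centre, distance from spindle axis | about 0.8 mm | below 4 mm |
| Tang direction | 0.30 to 0.32 rad | ribs at 0.322 rad, within 0.14 |
| Wrist force after release | about 0 N | 0 N |

**What failed or disagreed:**
- The last top-camera check gave no points on the tang, probably because the arm was in the way, so the final height and angle rest on the wrist camera alone.
- The dogs appeared turned about 0.04 rad from the tang, which is within the play of the notches.
- I only glanced at the bystanders in the last wrist picture. The jar, bowl, reamer and disc looked in place, but I did not measure them.

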